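# Set a measuring slide to its index, backlash taken up

### The job

Using only its crank, wind the measuring slide's carriage back until it gently presses its rubber buffer and you feel it push back, without crushing the buffer; then wind it forward and bring the carriage's pointer in line with the index pointer from the buffer side, so that the last turning is clockwise and the crank's lost motion stays taken up in that direction. Let go without disturbing the setting, and leave the other things on the bench where they are.

Things in the scene. Friction and masses are not known exactly. Their poses are not given: they have to be found in the camera images.
- bed: Grey base of the measuring slide, 160 x 360 mm, fixed. Origin at bench level under the crank axis; it spans -60 to 100 mm in its x, -60 to 300 mm in its y. Its y axis runs along the slide, away from the crank; z up. A gear head 80 mm square, 85 mm tall, stands under the crank; but for crank and collar all of the slide stays below 92 mm.
- crank_axis (a point): Point on the crank's vertical axis, 129 mm above the bench (handle mid-height). Fixed. Clockwise turning seen from above moves the carriage forward (bed +y), anticlockwise moves it back, 8 mm per radian (50 mm per turn), over several turns. It takes about 4 N at the handle while the carriage moves, almost nothing in the lost motion; the crank stays where it is left.
- handle (a point): Centre of the upright black handle on the crank's end: a round, freely spinning sleeve, 16 mm diameter, 46 mm tall (107 to 153 mm above the bench), 45 mm from the crank axis; this point is on its centre line 129 mm above the bench. The steel crank arm under it is 12 mm wide, its top at 105 mm.
- collar: Steel collar, 56 mm diameter, with two horns, under the crank arm and fast on the screw; origin on the crank axis 86 mm up. The crank arm swings freely between the horns, 0.3 rad each way, before it drives the collar. The collar's x axis points midway between the horns; z up. Lost motion taken up clockwise, the handle is 13 mm to the collar's -y; anticlockwise, 13 mm to its +y.
- pointer (a point): Tip of the steel pointer on the carriage, 58 mm above the bench, on the bed's +x side. The carriage is an aluminium block 90 x 70 x 32 mm with a glass tube on it; it slides along the bed's y. Its back face, which meets the buffer, is 35 mm behind the pointer (bed -y).
- index_tip (a point): Tip of the steel index pointer on a dark clamp block fixed on the bed's +x edge, facing the carriage pointer across a 4 mm gap, 58 mm above the bench; axes as the bed's. The setting is right when pointer and index have the same position along the bed's y.
- stop: Back stop on the bed between gear head and carriage: a fixed dark bracket with a rubber-faced spring buffer, 16 mm diameter, along the bed 56 mm above the bench. Origin 15 mm in front (bed +y) of the bracket, axes as the bed's. The buffer's face stands 0 to 10 mm beyond the origin (bed +y), set by hand, not measured. Spring 20 N/mm: 1 mm adds 3.5 N at the crank handle. Over 80 N (4 mm) crushes it.
- carriage: The sliding carriage itself; origin on the bench plane below its middle. Do not push it by hand.
- beaker: Bystander: small glass beaker, 66 mm diameter, 85 mm tall; origin at its base.
- bottle: Bystander: amber bottle with blue cap, 70 mm diameter, 150 mm tall; origin at its base.
- stopper: Bystander: rubber stopper, 36 mm diameter, 30 mm tall; origin at its base.
- cork_ring: Bystander: cork ring, 90 mm diameter, 22 mm tall; origin at its base.
- weight: Bystander: brass weight, 36 mm diameter, 42 mm tall; origin at its base.
- block: Bystander: wooden hand block, 35 x 75 x 32 mm; origin at its base.
- spatula: Bystander: spatula, 200 mm long, lying on the bench.

How it is judged:
On the way, in this order (a step that is already met when the one before it is completed fails the run):
1. the carriage is wound back against the buffer, pressing it with at least 10 N (contact force between carriage and stop above 10 N), for 0.1 s.
2. the pointer is in line with the index to 2 mm, with the lost motion taken up clockwise (y of pointer in the frame of index_tip between -0.002 and 0.002 m and y of handle in the frame of collar below -0.008 m), for 0.2 s.
At the end, for the whole second after the job is handed in: The carriage pointer is within 2 mm of the index along the slide, the handle stands at least 8 mm on the clockwise side of the collar's middle (lost motion taken up clockwise), the buffer is free and the carriage is at rest (all of step 2 and contact force between carriage and stop below 1 N and linear speed of carriage below 0.003 m/s); the robot touches nothing.
It fails at once if the buffer is crushed (pressed with more than 80 N) (contact force between carriage and stop above 80 N).
It fails at once if the carriage is pushed directly instead of by the crank (contact force between any of the arm, the fingers and carriage above 5 N).
It fails at once if a bystander is moved more than 20 mm (distance of any of beaker, bottle, stopper, cork_ring, weight, block, spatula from where it was at the start of the episode above 0.02 m).
It also fails if it takes over 72 s, if anything falls off the work surface, if the arm or the gripper's body presses on something with over 40 N, if the wrist force passes 120 N, or if a joint passes its speed limit or range.

### The arm

A 6-joint arm with a two-finger parallel gripper is mounted at the origin on the work surface. World frame = base frame: x ahead of the robot, y to its left, z up, the work surface at z = 0. Lengths are in m, angles in rad, forces in N, time in s.
With the tool pointing down it reaches from about 0.225 to 0.875 m from the base axis. Payload 3.4 kg.
Tool frame: the origin (TCP) lies between the finger pads; the fingertips stand 8 mm ahead of it and the grasp point (between the pads) lies 11 mm behind it; z points along the fingers, y is the line along which they close (so a half turn about z gives the same grasp; the last joint's range is limited). The gripper opens to 85 mm and grips with 20 to 120 N. Pads are 22 mm wide; open, the fingers measure 114 mm over their backs; the gripper's body (76 mm by 85 mm) begins 54 mm behind the grasp point. The pads swing forward as they close: fully open they stand 13 mm farther back than shut.
Start: joints at [-1.319, 0.276, 1.505, -0, 1.361, -0.121], TCP at [0.209, -0.536, 0.239] pointing down, gripper open.
Joint ranges: [-2.89, 2.89], [-0.75, 2.08], [0.22, 2.7], [-1.18, 4.32], [0.11, 2.71], [-2.7, 2.7]. Speed limits (rad/s): [2.57, 2.57, 3.14, 3.14, 3.14, 3.14].

### API

Orientations are given as a unit quaternion [w, x, y, z].
In Python, from rig import manip gives the robot as it stands.
- The arm moves only by the tool move_arm, never from a script. Its argument "deltas" is a list that holds one entry, the list of rows, each a list of 5 numbers: the shift along the tool's x, y, z normalised to -1 to 1, where 1 is 80 cm, then the turn about the tool's z normalised to -1 to 1, where 1 is 120 degrees, then the closure, from -1 (fully open) to 1 (shut). In form: [[[tx, ty, tz, twist, grip], ...]]. A call has 1 to 12 rows; each row is the pose to reach, as a shift and turn from the pose commanded when the call began, along the tool's axes at that moment; what a row does not reach only later rows make up. A row lasts 1/10 s, in which the tool goes at most 50 mm and 8.59 degrees, less where a joint would pass 70% of its speed; a pose out of reach is approached as far as the arm can. A call with a number of a shift or a turn outside -1 to 1 is refused whole. A call with a gripper value outside its range is refused whole. The fingers move at their own pace and stop on an object; "squeeze" is the grip in N (left out, the last holds). Time passes only in rows, so rows that repeat a pose let the fingers close. It gives the time, the measured TCP pose, the force, the opening and the grip force at its end, in the units of the state.
- manip.get_state(): the state, without advancing time (a new reading comes with each control period).
- manip.get_image(name): name is "scene" or "top"; returns the picture (420x560x3 uint8, red, green, blue); there is no depth.
- manip.camera_params(name): a dict with "fx", "fy", "cx", "cy" (pixels), "dist" ([k1, k2, p1, p2, k3] as OpenCV has them; the pictures are not rectified), "R" (3x3) and "t" (3): a world point X has camera coordinates R X + t. Camera axes: x right, y down, z forward; pixel columns grow to the right and rows downward; lengths in m; the calibration is good to about 2 mm. A picture is of the moment at which its call begins. camera_params takes no time and is no camera call.
- manip.sign_off(): hands the job in; it is judged then, once.
The state is a dict: "clock": time; "qpos": joint angles; "qd": joint speeds; "effort": joint torques, N m; "position": TCP position; "ee_rot": TCP orientation; "contact_force": force on the tool from outside, world axes, zero at the start; "moment": the same for the moment, N m; "width": finger opening in m; "gripper_force": force on a finger pad.
Only numpy, scipy, OpenCV 4.12 (cv2) and the standard library are available. Lean on these libraries where they do the work, as an engineer would, in place of code of your own. Each camera call takes 0.05 s, during which the arm holds its last target. There are 200 camera calls.

## Working session

There is one attempt and no reset: what is moved stays moved. The work goes in short steps, Python scripts to look and compute and a tool call to move; the robot and the scene stay as the last step left them, time stands still between calls to the robot, and variables do not carry over. Pictures are saved under pics/ and viewed, at most 10 in all, crops included, and the job is handed in when it is done.

Besides the shell and the picture viewer there is one more tool, called after "Emit:" as name([rows], argument=value, ...), one row to a line, values as JSON. move_arm: Moves the arm, as the interface text tells. Scaled input: -1 to 1 covers 80 cm each way for a shift and 120 degrees each way for a turn. Its arguments: {"type":"object","properties":{"deltas":{"type":"array","items":{"type":"array","items":{"type":"array","items":{"type":"number","minimum":-1,"maximum":1}}}},"squeeze":{"type":"number"}},"required":["deltas"]}

```bash
mkdir -p pics
python3 - <<'E'
from rig import manip
import cv2,numpy as np
for n in ("scene","top"):
    im=manip.get_image(n); cv2.imwrite(f"pics/{n}0.png",im[:,:,::-1])
    p=manip.camera_params(n); print(n,{k:np.round(v,4).tolist() for k,v in p.items()})
s=manip.get_state(); print(s)
E
```

```text
scene {'fx': 496.537, 'fy': 496.537, 'cx': 278.8163, 'cy': 211.9283, 'dist': [0.0555, 0.0, 0.0, 0.0, 0.0], 'R': [[0.0398, 0.999, -0.0185], [0.773, -0.0425, -0.633], [-0.6332, 0.0109, -0.7739]], 't': [-0.0299, -0.4025, 1.7132]}
top {'fx': 435.4096, 'fy': 435.4096, 'cx': 277.2804, 'cy': 213.3982, 'dist': [0.0399, 0.0, 0.0, 0.0, 0.0], 'R': [[-0.0283, -0.9993, -0.0227], [-0.9982, 0.0294, -0.052], [0.0527, 0.0212, -0.9984]], 't': [0.0375, 0.5782, 1.0002]}
{'clock': 0.1, 'qpos': array([-1.31904924e+00,  2.76522790e-01,  1.50600715e+00,  1.58148079e-05,
        1.36066359e+00, -1.21007481e-01]), 'qd': array([-0.00049066, -0.00113224, -0.00200549,  0.00100585, -0.00188444,
        0.00140553]), 'effort': array([ 1.20722314e-03, -4.17698872e+01, -2.46405691e+01, -1.80397928e-04,
        5.79116429e-03, -3.50813394e-06]), 'position': array([ 0.2092893 , -0.53508096,  0.23853105]), 'ee_rot': array([-7.99232629e-04,  9.82681964e-01,  1.85298453e-01, -4.45715303e-05]), 'contact_force': array([0.20987348, 0.09701768, 0.00141351]), 'moment': array([-0.03616614, -0.06235844,  0.03230974]), 'gripper_force': 0.0, 'width': 0.08561339715178198}
```

View pics/scene0.png

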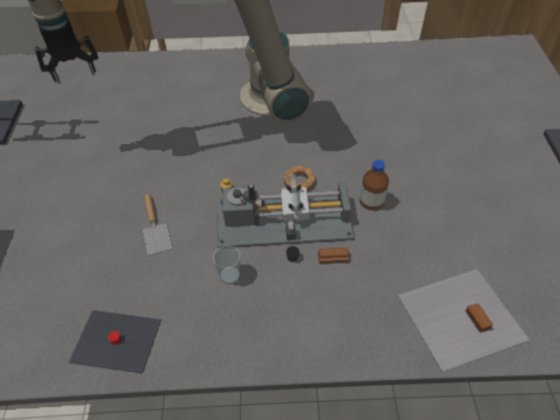

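View pics/top0.png

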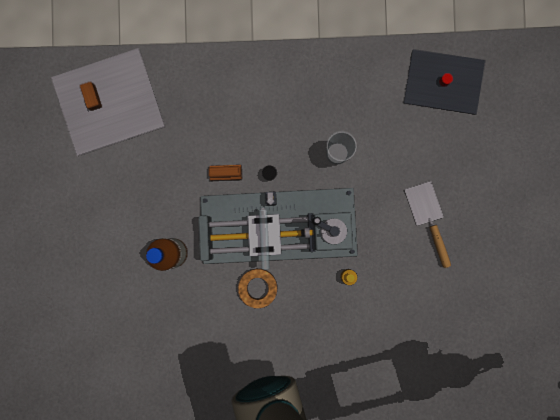

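The scene view shows the slide (columns 215–355, rows 170–245) and the top view shows it at columns 200–357, rows 188–264. The gear head and crank are at about (333,231) in the top view, the carriage at (264,235), and the index block at (270,198). I'll take enlarged crops.

Run:
```python
import cv2
a=cv2.imread("pics/top0.png")[180:270,195:365]; b=cv2.imread("pics/scene0.png")[155:255,205:365]
a=cv2.resize(a,None,fx=4.7,fy=4.7,interpolation=cv2.INTER_CUBIC)
b=cv2.resize(b,None,fx=5,fy=5,interpolation=cv2.INTER_CUBIC)
cv2.imwrite("pics/topc.png",a); cv2.imwrite("pics/scenec.png",b); print(a.shape,b.shape)
```

```text
(423, 799, 3) (500, 800, 3)
```

View pics/topc.png

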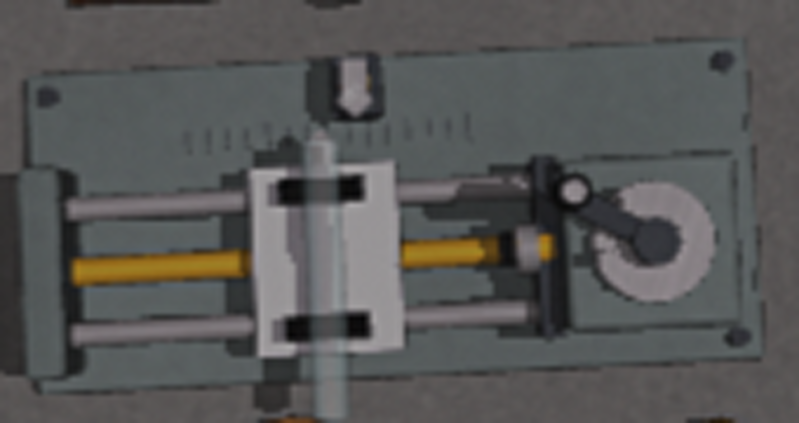

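View pics/scenec.png

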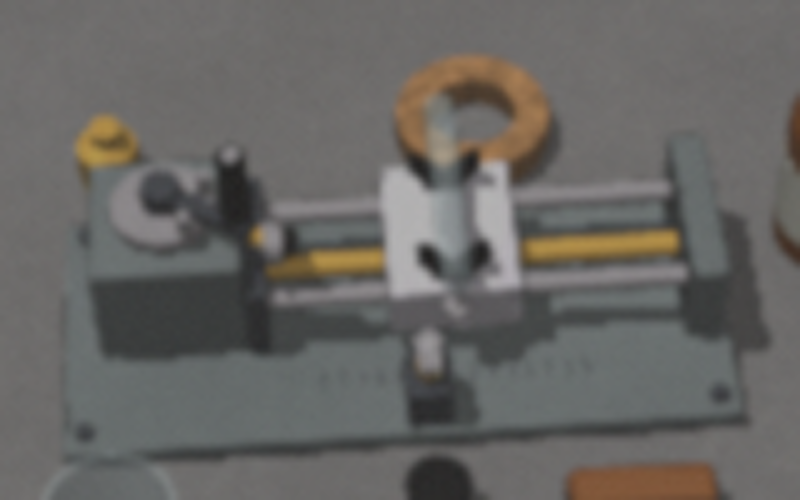

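The top crop shows the crank hub at crop (655,240), handle top (574,190), pointer tip (318,128), index tip (355,115), and bed corners (28,78), (743,40), (762,357), (40,392). In the scene crop the handle top is at (230,152), the hub (160,190), the pointer tip about (458,305), and the index tip about (430,335). Next step is to triangulate these.

```bash
cat > h.py <<'E'
from rig import manip
import cv2,numpy as np
P={n:manip.camera_params(n) for n in("scene","top")}
def nrm(n,uv):
    p=P[n];K=np.array([[p["fx"],0,p["cx"]],[0,p["fy"],p["cy"]],[0,0,1]])
    return cv2.undistortPoints(np.array([[uv]],float),K,np.array(p["dist"])).ravel()
def onz(n,uv,z):
    p=P[n];R=np.array(p["R"]);t=np.array(p["t"]);d=R.T@np.r_[nrm(n,uv),1];c=-R.T@t
    return c+d*(z-c[2])/d[2]
def tri(a,b):
    M=[np.c_[P[n]["R"],P[n]["t"]] for n in("top","scene")]
    X=cv2.triangulatePoints(M[0],M[1],nrm("top",a),nrm("scene",b)).ravel();return X[:3]/X[3]
def proj(n,X):
    p=P[n];K=np.array([[p["fx"],0,p["cx"]],[0,p["fy"],p["cy"]],[0,0,1]])
    return cv2.projectPoints(np.array([X],float),cv2.Rodrigues(np.array(p["R"]))[0],np.array(p["t"],float),K,np.array(p["dist"]))[0].ravel()
tc=lambda x,y:((x+.5)/4.7-.5+195,(y+.5)/4.7-.5+180)
sc=lambda x,y:((x+.5)/5-.5+205,(y+.5)/5-.5+155)
E
python3 - <<'E'
from h import *
np.set_printoptions(precision=4,suppress=True)
for k,a,b in [("handle",(574,190),(230,152)),("hub",(655,240),(160,190)),("pointer",(318,128),(458,305)),("index",(355,115),(430,335))]:
    print(k,tri(tc(*a),sc(*b)))
print("handle top z.153",onz("top",tc(574,190),.153),onz("scene",sc(230,152),.153))
for z in(.105,.115): print("hub",z,onz("top",tc(655,240),z),onz("scene",sc(160,190),z))
print("ptr",onz("top",tc(318,128),.058),"idx",onz("top",tc(355,115),.058))
c=[onz("top",tc(*q),.012) for q in((28,78),(743,40),(762,357),(40,392))]
print(np.array(c)); print([np.linalg.norm(c[i]-c[i-1]) for i in range(4)])
b=[onz("scene",sc(*q),.012) for q in((745,415),(65,455))];print(b)
v=c[0]-c[1]+c[3]-c[2];print("bed y yaw",np.degrees(np.arctan2(-v[0],v[1])))
E
```

```text
handle [ 0.556  -0.0605  0.1536]
hub [ 0.5342 -0.0998  0.1028]
pointer [0.5917 0.0526 0.0682]
index [0.5985 0.0367 0.0527]
handle top z.153 [ 0.5561 -0.061   0.153 ] [ 0.5556 -0.06    0.153 ]
hub 0.105 [ 0.5342 -0.0999  0.105 ] [ 0.5362 -0.0993  0.105 ]
hub 0.115 [ 0.5341 -0.0988  0.115 ] [ 0.5451 -0.0983  0.115 ]
ptr [0.5924 0.0531 0.058 ] idx [0.5981 0.0353 0.058 ]
[[ 0.625   0.2001  0.012 ]
 [ 0.6331 -0.1569  0.012 ]
 [ 0.476  -0.1603  0.012 ]
 [ 0.4685  0.1971  0.012 ]]
[np.float64(0.1565381769131165), np.float64(0.3571048745236689), np.float64(0.1570942711696425), np.float64(0.3574473828105314)]
[array([0.629, 0.202, 0.012]), array([ 0.6359, -0.1553,  0.012 ])]
bed y yaw 1.2552030061945003
```

Emit:
move_arm([
  [[0.62,-0.395,0.02,0,-1],[0.62,-0.395,0.02,0,-1],[0.62,-0.395,0.02,0,-1],[0.62,-0.395,0.02,0,-1],[0.62,-0.395,0.02,0,-1],[0.62,-0.395,0.02,0,-1],[0.62,-0.395,0.02,0,-1],[0.62,-0.395,0.02,0,-1],[0.62,-0.395,0.02,0,-1],[0.62,-0.395,0.02,0,-1],[0.62,-0.395,0.02,0,-1],[0.62,-0.395,0.02,0,-1]],
])

```text
clock: 1.3
position: [0.5573, -0.0578, 0.2228]
ee_rot: [-0.0, 0.983, 0.186, -0.0]
contact_force: [0.2, -1.1, -0.2]
width: 0.0853
gripper_force: 0.0
```

Emit:
move_arm([
  [[0,0,0,0,-1],[0,0,0,0,-1],[0,0,0,0,-1]],
])

```text
clock: 1.6
position: [0.5554, -0.0613, 0.223]
ee_rot: [0.0, 0.983, 0.185, -0.001]
contact_force: [-0.6, -0.4, -0.3]
width: 0.0856
gripper_force: 0.0
```

```bash
cat >> h.py <<'E'
from scipy.spatial.transform import Rotation as Ro
def rot(s): return Ro.from_quat(s["ee_rot"],scalar_first=True).as_matrix()
def shift(s,X): return np.round(rot(s).T@(np.array(X)-s["position"])/.8,4)
np.set_printoptions(precision=4,suppress=True)
E
python3 - <<'E'
from h import *
s=manip.get_state();print(s["clock"],s["position"],rot(s).tolist(),s["contact_force"]);print(shift(s,[.556,-.0605,.122]))
E
```

```text
1.6 [ 0.5554 -0.0613  0.223 ] [[0.9315151893835927, 0.3636997651322162, -0.0013902483305310612], [0.3636993663270604, -0.9315162268192243, -0.0005386146772380747], [-0.0014909329108062721, -3.9046837791927675e-06, -0.9999988885512869]] [-0.6139 -0.3626 -0.3064]
[ 0.0012 -0.0007  0.1262]
```

Emit:
move_arm([
  [[0.001,-0.0007,0.05,0,-1],[0.001,-0.0007,0.09,0,-1],[0.001,-0.0007,0.11,0,-1],[0.001,-0.0007,0.126,0,-1],[0.001,-0.0007,0.126,0,1],[0.001,-0.0007,0.126,0,1],[0.001,-0.0007,0.126,0,1],[0.001,-0.0007,0.126,0,1],[0.001,-0.0007,0.126,0,1],[0.001,-0.0007,0.126,0,1],[0.001,-0.0007,0.126,0,1],[0.001,-0.0007,0.126,0,1]],
], squeeze=30)

```text
clock: 2.8
position: [0.5574, -0.0599, 0.1233]
ee_rot: [0.0, 0.983, 0.185, 0.001]
contact_force: [0.5, -0.1, 7.3]
width: 0.0152
gripper_force: 30.2
```

Run:
```python
from h import *
s=manip.get_state();print(s["clock"],s["position"],s["contact_force"],s["width"],s["gripper_force"])
for n in("top","scene"): cv2.imwrite(f"pics/{n}1.png",manip.get_image(n)[:,:,::-1])
a=cv2.imread("pics/top1.png")[170:280,190:370];b=cv2.imread("pics/scene1.png")[130:260,200:360]
f=lambda a:cv2.resize(a,(400,int(a.shape[0]*400/a.shape[1])),interpolation=cv2.INTER_CUBIC)
a,b=f(a),f(b);o=np.zeros((max(len(a),len(b)),800,3),np.uint8);o[:len(a),:400]=a;o[:len(b),400:]=b;cv2.imwrite("pics/grasp.png",o)
```

```text
2.8 [ 0.5574 -0.0599  0.1233] [ 0.457  -0.0607  7.272 ] 0.015200362444900391 30.179170868723304
```

View pics/grasp.png

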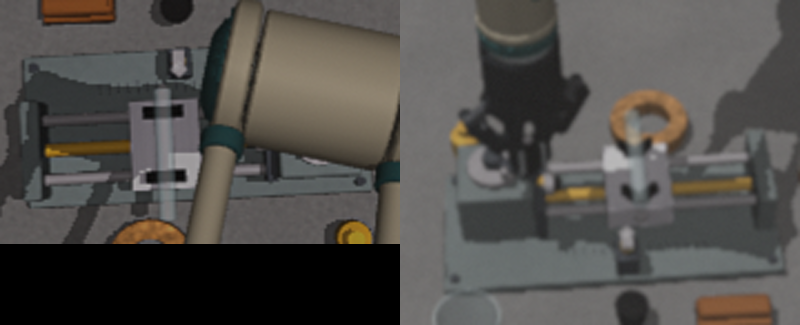

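Grip closed on the handle (15 mm opening, 30 N), and both pointers remain visible: index at (178,70) and carriage pointer at (163,90) in the left half. Now I'll compute the circle rows and the expected travel.

```bash
cat >> h.py <<'E'
C=np.array([.534,-.0998]);by=np.array([-.0219,.9998])
def arc(s,th0,step,n,r=.045):
    # rows (tool x,y shift, normalised) moving from th0 by step deg; shifts along the circle
    u=lambda t:np.array([np.cos(np.radians(t)),np.sin(np.radians(t))])
    R=rot(s)[:2,:2]
    return [np.round(R.T@(r*(u(th0+step*k)-u(th0)))/.8,4).tolist() for k in range(1,n+1)]
def ang(s):
    d=s["position"][:2]-C;return np.degrees(np.arctan2(d[1],d[0])),np.hypot(*d)
def tang(s):
    a,_=ang(s);a=np.radians(a);f=s["contact_force"];return f[0]*-np.sin(a)+f[1]*np.cos(a),f[0]*np.cos(a)+f[1]*np.sin(a),f[2]
E
python3 - <<'E'
from h import *
s=manip.get_state();print(ang(s),tang(s))
f=onz("top",tc(498,248),.056);p=onz("top",tc(318,128),.058)
print("face bed y",(f[:2]-C)@by,"pointer",(p[:2]-C)@by)
print(arc(s,60.8,15,12))
E
```

```text
(np.float64(59.63663189938097), np.float64(0.04619651480068792)) (np.float64(0.5159346896872732), np.float64(-0.29551647063740893), np.float64(6.572882193138028))
face bed y 0.06902202644290416 pointer 0.15158646307787774
[[-0.0107, -0.01], [-0.0237, -0.0169], [-0.038, -0.0203], [-0.0527, -0.0198], [-0.0667, -0.0155], [-0.0792, -0.0077], [-0.0892, 0.003], [-0.0961, 0.016], [-0.0994, 0.0303], [-0.0989, 0.045], [-0.0947, 0.059], [-0.0869, 0.0715]]
```

Emit:
move_arm([
  [[-0.0107,-0.01,-0.001,0,1],[-0.0237,-0.0169,-0.001,0,1],[-0.038,-0.0203,-0.001,0,1],[-0.0527,-0.0198,-0.001,0,1],[-0.0667,-0.0155,-0.001,0,1],[-0.0792,-0.0077,-0.001,0,1]],
])

```text
clock: 3.5
position: [0.4965, -0.0766, 0.1235]
ee_rot: [0.0, 0.983, 0.185, 0.003]
contact_force: [7.3, 0.6, -2.8]
width: 0.0155
gripper_force: 29.5
```

Run:
```python
from h import *
s=manip.get_state();print(s["position"],ang(s),tang(s),s["contact_force"])
print(arc(s,150.8,15,12))
```

```text
[ 0.4965 -0.0766  0.1235] (np.float64(148.23018709973135), np.float64(0.04412157161003341)) (np.float64(-4.335779379291838), np.float64(-5.927173645558323), np.float64(-2.7932090560625324)) [ 7.3219  0.5654 -2.7932]
[[-0.01, 0.0107], [-0.0169, 0.0237], [-0.0202, 0.038], [-0.0197, 0.0527], [-0.0154, 0.0667], [-0.0077, 0.0792], [0.0031, 0.0892], [0.016, 0.0961], [0.0303, 0.0994], [0.045, 0.0989], [0.059, 0.0946], [0.0715, 0.0869]]
```

Emit:
move_arm([
  [[-0.01,0.0107,0,0,1],[-0.0169,0.0237,0,0,1],[-0.0202,0.038,0,0,1],[-0.0197,0.0527,0,0,1],[-0.0154,0.0667,0,0,1],[-0.0077,0.0792,0,0,1],[0.0031,0.0892,0,0,1],[0.016,0.0961,0,0,1],[0.0303,0.0994,0,0,1],[0.045,0.0989,0,0,1],[0.059,0.0946,0,0,1],[0.0715,0.0869,0,0,1]],
])

```text
clock: 4.7
position: [0.5737, -0.1232, 0.1235]
ee_rot: [0.002, 0.983, 0.186, -0.001]
contact_force: [-0.8, -6.1, 3.3]
width: 0.0152
gripper_force: 30.1
```

Emit:
move_arm([
  [[0,0,0,0,1],[0,0,0,0,1],[0,0,0,0,1]],
])

```text
clock: 5.0
position: [0.5746, -0.1215, 0.1236]
ee_rot: [0.001, 0.983, 0.185, 0.001]
contact_force: [4.0, -2.2, 0.7]
width: 0.015
gripper_force: 30.0
```

Run:
```python
from h import *
s=manip.get_state();print(s["position"],ang(s),tang(s),s["contact_force"])
for n in("top","scene"): cv2.imwrite(f"pics/{n}2.png",manip.get_image(n)[:,:,::-1])
a=cv2.imread("pics/top2.png")[180:270,195:365];b=cv2.imread("pics/scene2.png")[160:250,200:370]
f=lambda a:cv2.resize(a,(560,296),interpolation=cv2.INTER_CUBIC)
cv2.imwrite("pics/mid.png",np.vstack([f(a),f(b)]))
print(arc(s,330.8,15,8))
```

```text
[ 0.5746 -0.1215  0.1236] (np.float64(-28.106334273118502), np.float64(0.04599408204183781)) (np.float64(-0.03283593829078435), np.float64(4.506810530929197), np.float64(0.7042436685792365)) [ 3.9599 -2.1522  0.7042]
[[0.01, -0.0107], [0.0169, -0.0237], [0.0202, -0.038], [0.0197, -0.0527], [0.0155, -0.0667], [0.0077, -0.0792], [-0.003, -0.0892], [-0.016, -0.0961]]
```

View pics/mid.png

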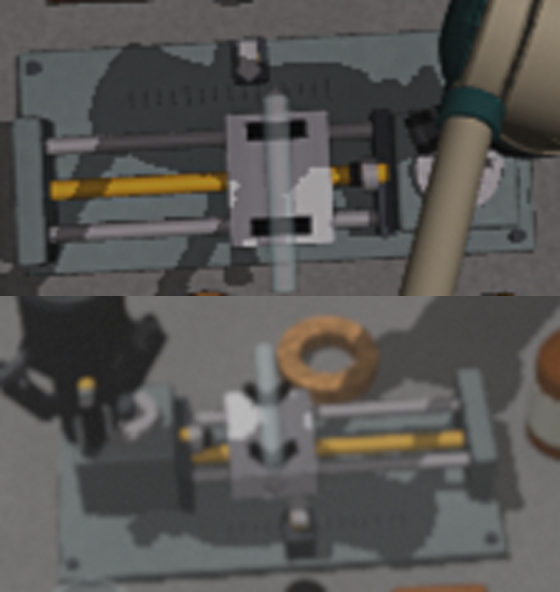

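The top half shows the carriage pointer at about (275,97), now behind the index at (247,78). The carriage has gone back about 37 mm, and the buffer face at about (348,175) is still roughly 11 mm from it. I'll wind another 45°, then continue in small steps.

Emit:
move_arm([
  [[0.01,-0.0107,0,0,1],[0.0169,-0.0237,0,0,1],[0.0202,-0.038,0,0,1]],
])

```text
clock: 5.4
position: [0.579, -0.0881, 0.1235]
ee_rot: [0.001, 0.983, 0.185, 0.001]
contact_force: [3.6, -4.6, 0.7]
width: 0.0152
gripper_force: 30.1
```

Run:
```python
from h import *
s=manip.get_state();print(s["position"],ang(s),tang(s))
for a in (15.8,25.8,35.8): print(arc(s,a,2.5,4))
```

```text
[ 0.579  -0.0881  0.1235] (np.float64(14.552127152561669), np.float64(0.04649900182973225)) (np.float64(-5.336926864682047), np.float64(2.3484335469129265), np.float64(0.6825328806126193))
[[0.0002, -0.0024], [0.0003, -0.0049], [0.0002, -0.0074], [0.0001, -0.0098]]
[[-0.0002, -0.0024], [-0.0006, -0.0049], [-0.0011, -0.0073], [-0.0016, -0.0097]]
[[-0.0007, -0.0024], [-0.0014, -0.0047], [-0.0023, -0.007], [-0.0033, -0.0092]]
```

Emit:
move_arm([
  [[0.0002,-0.0024,0,0,1],[0.0003,-0.0049,0,0,1],[0.0002,-0.0074,0,0,1],[0.0001,-0.0098,0,0,1]],
])

```text
clock: 5.8
position: [0.576, -0.0802, 0.1236]
ee_rot: [0.001, 0.983, 0.185, 0.001]
contact_force: [5.1, -2.5, 1.9]
width: 0.0154
gripper_force: 30.2
```

Emit:
move_arm([
  [[-0.0002,-0.0024,0,0,1],[-0.0006,-0.0049,0,0,1],[-0.0011,-0.0073,0,0,1],[-0.0016,-0.0097,0,0,1]],
])

```text
clock: 6.2
position: [0.5719, -0.0731, 0.1235]
ee_rot: [0.0, 0.983, 0.185, 0.001]
contact_force: [4.5, -0.9, 1.7]
width: 0.0154
gripper_force: 30.2
```

Run:
```python
from h import *
s=manip.get_state();print(s["position"],ang(s),tang(s))
for a in (35.8,45.8,55.8,65.8,75.8): print(arc(s,a,2.5,4))
```

```text
[ 0.5719 -0.0731  0.1235] (np.float64(35.12115224127423), np.float64(0.046377842630250334)) (np.float64(-3.311416593222149), np.float64(3.214239200650741), np.float64(1.7392519561809219))
[[-0.0007, -0.0024], [-0.0014, -0.0047], [-0.0023, -0.007], [-0.0033, -0.0092]]
[[-0.0011, -0.0022], [-0.0022, -0.0044], [-0.0035, -0.0065], [-0.0048, -0.0085]]
[[-0.0014, -0.002], [-0.003, -0.0039], [-0.0046, -0.0058], [-0.0062, -0.0076]]
[[-0.0018, -0.0017], [-0.0036, -0.0033], [-0.0055, -0.0049], [-0.0075, -0.0064]]
[[-0.002, -0.0014], [-0.0041, -0.0027], [-0.0063, -0.0039], [-0.0084, -0.005]]
```

Emit:
move_arm([
  [[-0.0007,-0.0024,0,0,1],[-0.0014,-0.0047,0,0,1],[-0.0023,-0.007,0,0,1],[-0.0033,-0.0092,0,0,1]],
])

```text
clock: 6.6
position: [0.5662, -0.0666, 0.1235]
ee_rot: [-0.0, 0.983, 0.185, 0.0]
contact_force: [5.1, -0.3, 3.3]
width: 0.0151
gripper_force: 30.2
```

Emit:
move_arm([
  [[-0.0011,-0.0022,0,0,1],[-0.0022,-0.0044,0,0,1],[-0.0035,-0.0065,0,0,1],[-0.0048,-0.0085,0,0,1]],
])

```text
clock: 7.0
position: [0.56, -0.0617, 0.1234]
ee_rot: [-0.0, 0.983, 0.185, 0.0]
contact_force: [4.4, 0.5, 4.4]
width: 0.0149
gripper_force: 30.3
```

Emit:
move_arm([
  [[-0.0014,-0.002,0,0,1],[-0.003,-0.0039,0,0,1],[-0.0046,-0.0058,0,0,1],[-0.0062,-0.0076,0,0,1]],
])

```text
clock: 7.4
position: [0.5533, -0.0581, 0.1234]
ee_rot: [0.0, 0.983, 0.185, 0.0]
contact_force: [4.9, 0.1, 3.8]
width: 0.015
gripper_force: 30.4
```

Emit:
move_arm([
  [[-0.0018,-0.0017,0,0,1],[-0.0036,-0.0033,0,0,1],[-0.0055,-0.0049,0,0,1],[-0.0075,-0.0064,0,0,1]],
])

```text
clock: 7.8
position: [0.5474, -0.0561, 0.1235]
ee_rot: [0.001, 0.983, 0.185, 0.002]
contact_force: [7.4, -1.4, 2.6]
width: 0.015
gripper_force: 30.2
```

Run:
```python
from h import *
s=manip.get_state();print(s["position"],ang(s),tang(s))
for n in("top","scene"): cv2.imwrite(f"pics/{n}3.png",manip.get_image(n)[:,:,::-1])
a=cv2.imread("pics/top3.png")[200:260,240:340];b=cv2.imread("pics/scene3.png")[180:240,240:340]
f=lambda a:cv2.resize(a,(490,294),interpolation=cv2.INTER_CUBIC)
cv2.imwrite("pics/buf.png",np.vstack([f(a),f(b)]))
for a in (75.8,85.8,95.8,105.8): print(arc(s,a,2.5,4))
```

```text
[ 0.5474 -0.0561  0.1235] (np.float64(72.94552194386308), np.float64(0.04576003597507706)) (np.float64(-7.470708823212264), np.float64(0.8765346162341752), np.float64(2.552420333519133))
[[-0.002, -0.0014], [-0.0041, -0.0027], [-0.0063, -0.0039], [-0.0084, -0.005]]
[[-0.0022, -0.001], [-0.0045, -0.0019], [-0.0068, -0.0027], [-0.0092, -0.0034]]
[[-0.0024, -0.0006], [-0.0048, -0.0011], [-0.0072, -0.0015], [-0.0096, -0.0018]]
[[-0.0024, -0.0002], [-0.0049, -0.0003], [-0.0074, -0.0002], [-0.0098, -0.0001]]
```

View pics/buf.png

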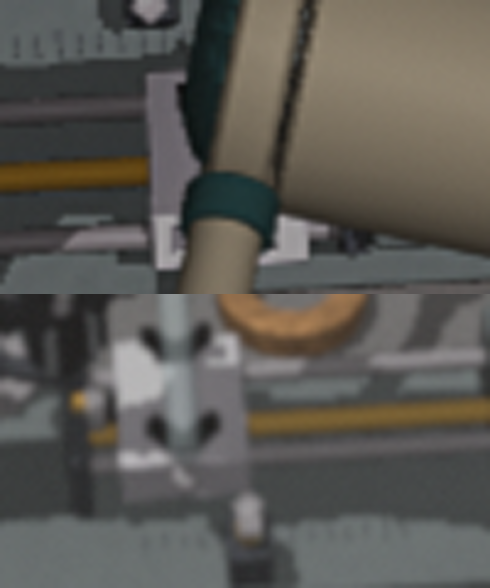

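The lower half shows the carriage's back edge at about (115,400), touching the buffer at (100,405). The tangential load has risen from about 4 N to 7.5 N, so the buffer is pressed by roughly 1 mm. I'll press slightly more and hold.

Emit:
move_arm([
  [[-0.002,-0.0014,0,0,1],[-0.0041,-0.0027,0,0,1],[-0.0041,-0.0027,0,0,1],[-0.0041,-0.0027,0,0,1]],
])

```text
clock: 8.3
position: [0.5441, -0.0552, 0.1235]
ee_rot: [0.001, 0.983, 0.185, 0.002]
contact_force: [8.0, -0.8, 1.4]
width: 0.0152
gripper_force: 30.1
```

Run:
```python
from h import *
s=manip.get_state();print(s["position"],ang(s),tang(s))
```

```text
[ 0.5441 -0.0552  0.1235] (np.float64(77.26605125385232), np.float64(0.04567938975693881)) (np.float64(-8.014221859080177), np.float64(0.9416508273957865), np.float64(1.3725014275873098))
```

Emit:
move_arm([
  [[-0.002,-0.0009,0,0,1],[-0.003,-0.0014,0,0,1],[-0.003,-0.0014,0,0,1],[-0.003,-0.0014,0,0,1]],
])

```text
clock: 8.7
position: [0.5422, -0.055, 0.1235]
ee_rot: [0.001, 0.983, 0.185, 0.003]
contact_force: [9.2, -0.7, 0.0]
width: 0.015
gripper_force: 30.0
```

Run:
```python
from h import *
s=manip.get_state();print(s["position"],ang(s),tang(s))
print(arc(s,80.8+3.3,-15,12))
```

```text
[ 0.5422 -0.055   0.1235] (np.float64(79.5969293505705), np.float64(0.04556693201052409)) (np.float64(-9.133217895887716), np.float64(0.9552588871987798), np.float64(0.030402270516867502))
[[0.0121, 0.0084], [0.0216, 0.0196], [0.0278, 0.0329], [0.0304, 0.0473], [0.0292, 0.0619], [0.0243, 0.0758], [0.0159, 0.0878], [0.0047, 0.0973], [-0.0086, 0.1036], [-0.023, 0.1062], [-0.0377, 0.105], [-0.0515, 0.1]]
```

Emit:
move_arm([
  [[0.0121,0.0084,0,0,1],[0.0216,0.0196,0,0,1],[0.0278,0.0329,0,0,1],[0.0304,0.0473,0,0,1],[0.0292,0.0619,0,0,1],[0.0243,0.0758,0,0,1],[0.0159,0.0878,0,0,1],[0.0047,0.0973,0,0,1],[-0.0086,0.1036,0,0,1],[-0.023,0.1062,0,0,1],[-0.0377,0.105,0,0,1],[-0.0515,0.1,0,0,1]],
])

```text
clock: 9.9
position: [0.5302, -0.1443, 0.1234]
ee_rot: [-0.0, 0.983, 0.185, 0.0]
contact_force: [5.3, 2.0, 3.5]
width: 0.0153
gripper_force: 30.6
```

Run:
```python
from h import *
s=manip.get_state();print(s["position"],ang(s),tang(s))
print(arc(s,-95.9,-15,4))
```

```text
[ 0.5302 -0.1443  0.1234] (np.float64(-94.93376717730087), np.float64(0.04469110695459942)) (np.float64(5.0863041423146775), np.float64(-2.4821013723238567), np.float64(3.4726692872950755))
[[-0.0121, -0.0084], [-0.0216, -0.0196], [-0.0278, -0.0328], [-0.0305, -0.0473]]
```

Emit:
move_arm([
  [[-0.0121,-0.0084,0,0,1],[-0.0216,-0.0196,0,0,1],[-0.0278,-0.0328,0,0,1],[-0.0305,-0.0473,0,0,1],[-0.0305,-0.0473,0,0,1],[-0.0305,-0.0473,0,0,1]],
])

```text
clock: 10.5
position: [0.4932, -0.116, 0.1232]
ee_rot: [-0.001, 0.983, 0.185, 0.0]
contact_force: [6.1, 2.4, 3.6]
width: 0.0154
gripper_force: 30.6
```

Run:
```python
from h import *
s=manip.get_state();print(s["clock"],s["position"],ang(s),tang(s))
for n in("top","scene"):
    im=np.mean([manip.get_image(n).astype(float) for _ in range(4)],0).astype(np.uint8)
    cv2.imwrite(f"pics/{n}4.png",im[:,:,::-1])
a=cv2.imread("pics/top4.png")[185:245,235:305];b=cv2.imread("pics/scene4.png")[195:240,255:325]
f=lambda a:cv2.resize(a,None,fx=6.8,fy=6.8,interpolation=cv2.INTER_CUBIC)
cv2.imwrite("pics/al.png",np.clip(np.vstack([f(a),f(b)[:190]])*1.5,0,255).astype(np.uint8));print(f(a).shape,f(b).shape)
```

```text
10.5 [ 0.4932 -0.116   0.1232] (np.float64(-158.3197006993617), np.float64(0.043862157942062344)) (np.float64(0.0093496855577051), np.float64(-6.536392085593037), np.float64(3.610526427350021))
(408, 476, 3) (306, 476, 3)
```

View pics/al.png

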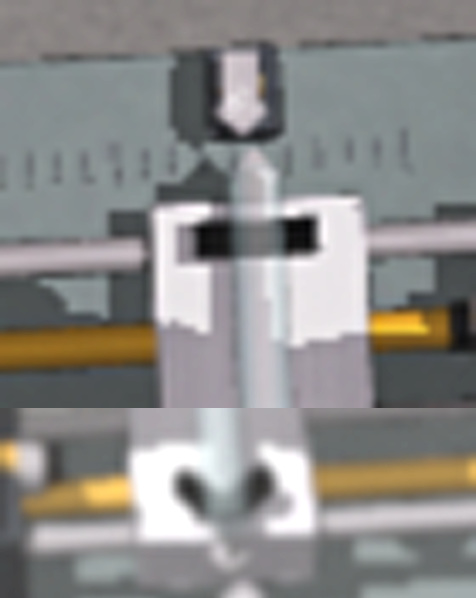

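The upper half shows the index tip at (243,138) and the carriage pointer tip at (257,150), so the carriage is still about 3–4 mm on the buffer side. I'll read grey profiles for sub-pixel values.

Run:
```python
from h import *
g=cv2.cvtColor(cv2.imread("pics/top4.png"),cv2.COLOR_BGR2GRAY)
print("cols 262..281")
for r in range(194,218): print(r,g[r,262:282])
# px direction of bed y and bed x at index
I=np.r_[onz("top",(270.7,205.3),.058)]
q=lambda d:proj("top",I+np.r_[d,0]*.01)-proj("top",I)
print("10mm bed y ->px",q(by),"10mm bed x->px",q(np.array([by[1],-by[0]])))
s=manip.get_state();print(arc(s,-155.9,-5,6))
```

```text
cols 262..281
194 [ 54  54  50  35  37  78 132 132 131 129 117  51  48  54  79  97  97  96
  96  96]
195 [ 54  55  51  34  36  77 131 132 128 128 116  56  49  54  77  97  96  97
  96  96]
196 [ 54  54  50  34  35  77 131 131 130 128 122  81  52  55  77  95  95  96
  96  96]
197 [ 54  55  51  33  35  76 132 133 135 131 123  81  51  54  74  95  95  94
  95  95]
198 [ 54  55  51  34  29  68 132 137 141 139 120  70  48  45  60  94  94  94
  94  93]
199 [ 54  56  52  37  29  69 140 151 139 134 120  70  47  46  59  93  94  94
  93  93]
200 [ 54  56  52  37  39  88 144 147 144 136 132 108  57  48  60  93  94  94
  93  93]
201 [ 54  56  52  38  53 106 137 142 136 134 137 118  68  50  61  94  95  95
  95  94]
202 [ 54  55  51  36  36  75 124 132 134 132 121  85  55  51  59  95  96  96
  95  96]
203 [ 53  54  51  39  30  30  58 107 130 121  84  54  51  47  53  95  95  95
  96  97]
204 [52 53 53 52 43 21 22 50 90 71 33 25 27 31 58 94 95 94 95 94]
205 [57 51 53 57 44 34 32 33 41 37 34 34 46 66 93 95 96 95 92 86]
206 [89 60 64 95 98 95 86 86 94 98 97 83 93 95 93 86 95 95 93 85]
207 [ 98  91  79  
[... 417 characters left out ...]
212 [ 52  52  52  52  52  51  63  96 107 113 116 123 140 116  88  90  92  91
  91  90]
213 [ 49  49  50  49  47  47  59  94 106 111 115 122 139 117  90  94  97  98
 100 101]
214 [ 72  73  75  70  48  47  55  87 102 108 114 122 138 124 111 126 134 140
 148 151]
215 [153 159 162 151 103  96  86 101 118 126 132 139 155 145 140 160 161 156
 156 155]
216 [161 162 159 146 104  96  84  98 117 124 130 136 151 140 136 153 145 115
 111 123]
217 [153 143 107  74  52  50  49  71  90  97 102 103  99  78  52  33  31  22
  23  75]
10mm bed y ->px [-4.4601  0.2308] 10mm bed x->px [-0.2207 -4.4504]
[[-0.0, -0.0049], [0.0004, -0.0098], [0.0012, -0.0146], [0.0025, -0.0194], [0.0041, -0.024], [0.0062, -0.0285]]
```

Emit:
move_arm([
  [[0,-0.0049,0,0,1],[0.0004,-0.0098,0,0,1],[0.0012,-0.0146,0,0,1],[0.0025,-0.0194,0,0,1],[0.0034,-0.0222,0,0,1],[0.0034,-0.0222,0,0,1],[0.0034,-0.0222,0,0,1],[0.0034,-0.0222,0,0,1]],
])

```text
clock: 11.7
position: [0.4902, -0.1004, 0.1233]
ee_rot: [0.001, 0.983, 0.186, 0.001]
contact_force: [6.0, -1.3, 3.3]
width: 0.0153
gripper_force: 30.4
```

```bash
cat >> h.py <<'E'
def look(k):
    for n in("top","scene"):
        im=np.mean([manip.get_image(n).astype(float) for _ in range(4)],0).astype(np.uint8)
        cv2.imwrite(f"pics/{n}{k}.png",im[:,:,::-1])
    g=cv2.cvtColor(cv2.imread(f"pics/top{k}.png"),cv2.COLOR_BGR2GRAY)
    print("cols 264..279")
    for r in range(200,215): print(r,g[r,264:280])
    a=cv2.imread(f"pics/top{k}.png")[190:225,250:295];b=cv2.imread(f"pics/scene{k}.png")[205:245,265:310]
    f=lambda a:cv2.resize(a,None,fx=9,fy=9,interpolation=cv2.INTER_CUBIC)
    f=lambda a:cv2.resize(a,(540,290),interpolation=cv2.INTER_CUBIC)
    cv2.imwrite(f"pics/al{k}.png",np.clip(np.vstack([f(a),f(b)])*1.4,0,255).astype(np.uint8))
E
python3 - <<'E'
from h import *
s=manip.get_state();print(s["clock"],s["position"],ang(s),tang(s)); look(5)
E
```

```text
11.7 [ 0.4902 -0.1004  0.1233] (np.float64(-179.17231650114508), np.float64(0.04382851043559962)) (np.float64(1.4286522226179683), np.float64(-5.951365237022276), np.float64(3.26769789256334))
cols 264..279
200 [ 52  37  38  88 144 146 144 136 132 107  57  48  60  93  94  94]
201 [ 51  37  53 106 136 141 136 134 136 117  67  50  61  94  95  95]
202 [ 51  35  36  75 124 132 134 131 120  85  55  50  59  94  95  95]
203 [ 50  39  30  30  58 107 130 121  85  54  51  47  53  95  95  95]
204 [53 52 42 22 22 50 90 71 33 25 27 31 58 94 95 94]
205 [52 57 44 34 31 32 40 37 34 34 46 65 93 95 95 95]
206 [63 95 96 95 85 85 96 99 91 79 93 95 92 85 95 95]
207 [ 76  96  98  97  93  90 113 119  98  86  94  94  88  77  93  95]
208 [ 62  90  97  94  89  95 128 127 114  94  93  92  88  76  93  94]
209 [ 45  61  90  88  81 101 120 122 120 114 102  91  87  76  92  93]
210 [ 47  48  59  78  93 106 114 123 140 138 121  88  87  78  93  93]
211 [ 53  51  52  68  97 107 113 116 124 136 116  84  91  92  93  92]
212 [ 52  51  52  69  99 107 113 115 122 136 112  84  91  91  92  91]
213 [ 50  50  55  80  98 107 111 115 121 134 109  86  93  95  96  97]
214 [ 71  54  52  71  90 102 108 112 118 131 116 104 119 128 132 138]
```

View pics/al5.png

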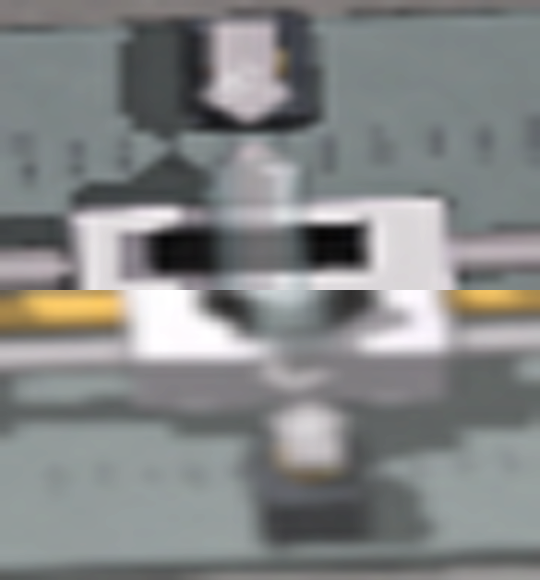

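Upper half: index tip at (247,125) and pointer tip at (253,145), so under 1 mm remains on the buffer side. In the lower half the index tip is at (308,405) and the pointer tip at about (292,387). I'll check both views against the projection.

Run:
```python
from h import *
bx=np.array([by[1],-by[0]])
I=onz("top",(270.3,204.6),.058); print("I",I,"scene px",proj("scene",I),"top",proj("top",I))
for d in(-.004,-.014): 
    X=I+np.r_[bx*d,0];print(d,"scene",proj("scene",X),"top",proj("top",X))
q=proj("scene",I+np.r_[by*.01,0])-proj("scene",I);print("10mm y scene",q)
g=cv2.cvtColor(cv2.imread("pics/scene5.png"),cv2.COLOR_BGR2GRAY)
print("cols 280..299")
for r in range(212,232): print(r,g[r,280:300])
s=manip.get_state();print(arc(s,-179,-2,6))
```

```text
I [0.5969 0.035  0.058 ] scene px [289.4678 219.9045] top [270.3 204.6]
-0.004 scene [289.3522 218.7033] top [270.3882 206.3811]
-0.014 scene [289.0653 215.7209] top [270.6089 210.8373]
10mm y scene [ 3.8369 -0.2298]
cols 280..299
212 [180 181 181 178 164 151 139 125 108  98  96  98 102 108 123 153 169 172
 171 170]
213 [173 173 173 172 168 162 148 129 108  97  94  94  98 101 109 130 139 140
 139 137]
214 [139 139 140 139 138 133 126 121 106  92  88  89  90  92  93  99 101 101
 101 101]
215 [101 101 101 101 100  99 104 118 111  95  92  95  92  90  90  90  90  91
  90  90]
216 [ 91  91  91  91  90  92 102 121 122 111 113 112 101  93  90  90  91  91
  91  91]
217 [ 92  92  92  92  91  92  98 112 123 123 121 111  98  92  90  90  90  91
  91  91]
218 [ 92  91  91  91  91  90  91  96 107 112 107  95  90  90  91  91  92  92
  92  91]
219 [93 93 93 91 91 90 90 88 90 95 94 90 87 87 88 89 94 96 94 90]
220 [ 95  96  94  90  88  88  85  84  87  96 106 101  87  78  75  80  86  88
  86  82]
221 [ 86  88  86  82  80  79  78  83  97 116 129 123 105  82  71  70  74  75
  74  72]
222 [ 73  74  74  72
[... 264 characters left out ...]
5  88  76  82 116 137 144 141 128  96  67  67  70  72
  72  72]
226 [107 107 108 109 107  93  77  82 113 134 140 140 132  97  64  64  70  72
  72  74]
227 [109 110 110 111 107  90  74  79 107 129 136 137 130  97  63  62  70  75
  79  85]
228 [108 108 110 110 104  85  72  75  99 117 121 122 117  90  63  63  75  90
  97  99]
229 [105 104 108 109  99  83  73  73  85  95  95  95  94  78  61  68  84 101
 107 104]
230 [103 101 107 109  99  84  75  72  73  75  73  71  72  64  58  70  81  92
 101 103]
231 [105 103 107 110 105  91  78  72  70  71  66  62  58  57  58  66  71  77
  87  99]
[[0.0007, -0.0018], [0.0015, -0.0036], [0.0023, -0.0054], [0.0032, -0.0071], [0.0042, -0.0089], [0.0052, -0.0105]]
```

Emit:
move_arm([
  [[0.0008,-0.0018,0,0,1],[0.0015,-0.0036,0,0,1],[0.0027,-0.0062,0,0,1],[0.0027,-0.0062,0,0,1],[0.0027,-0.0062,0,0,1],[0.0027,-0.0062,0,0,1],[0.0027,-0.0062,0,0,1]],
])

```text
clock: 12.8
position: [0.4903, -0.0955, 0.1233]
ee_rot: [0.001, 0.983, 0.186, 0.001]
contact_force: [5.1, -2.7, 2.5]
width: 0.0153
gripper_force: 30.5
```

Run:
```python
from h import *
s=manip.get_state();print(s["clock"],s["position"],ang(s),tang(s)); look(6)
g=cv2.cvtColor(cv2.imread("pics/scene6.png"),cv2.COLOR_BGR2GRAY)
print("cols 284..296")
for r in range(214,224): print(r,g[r,284:297])
```

```text
12.8 [ 0.4903 -0.0955  0.1233] (np.float64(174.31886172019287), np.float64(0.04388998819574647)) (np.float64(2.199832995335397), np.float64(-5.389540413229659), np.float64(2.492499452623854))
cols 264..279
200 [ 51  37  39  87 143 146 144 136 131 108  57  48  60  93  95  94]
201 [ 51  37  53 106 137 141 136 134 136 118  68  50  61  94  95  95]
202 [ 51  35  36  75 124 132 134 131 121  85  55  50  59  94  95  96]
203 [ 51  39  30  30  58 107 129 120  84  54  51  47  53  95  95  94]
204 [53 53 42 22 22 50 90 71 33 25 27 31 57 94 95 94]
205 [52 57 44 34 32 32 40 38 34 34 46 66 92 95 95 95]
206 [63 94 96 94 85 85 97 98 90 80 94 96 93 85 95 95]
207 [ 80  96  97  97  93  95 116 114  96  84  94  94  89  77  93  95]
208 [ 83  95  95  94  94 109 129 125 104  80  91  92  88  76  93  94]
209 [ 57  84  93  89  93 116 122 122 115  98  89  92  88  75  93  94]
210 [ 47  58  79  86  99 110 116 124 144 131  99  91  88  78  92  93]
211 [ 52  50  59  87 102 110 115 125 147 136 104  91  92  92  93  92]
212 [ 52  50  58  90 105 110 115 125 147 130 102  91  91  91  91  91]
213 [ 50  49  55  87 103 108 113 121 141 129 104  92  94  95  96  97]
214 [ 60  55  54  76  95 104 110 116 132 126 114 111 120 127 131 138]
cols 284..296
214 [138 133 125 125 127 109  92  87  89  91  92  94  98]
215 [100 100 103 122 135 116  97  93  92  90  90  90  91]
216 [ 90  91  99 122 135 121 113 113 103  93  92  90  90]
217 [ 92  91  96 111 122 122 124 118 102  92  91  91  90]
218 [ 92  91  91  95 104 112 112 103  93  90  90  91  92]
219 [91 91 89 88 90 95 96 91 87 86 88 90 95]
220 [ 89  88  86  84  88  98 105 101  87  77  76  79  86]
221 [ 80  79  78  83  97 116 128 123 106  83  71  71  74]
222 [ 72  72  75  93 118 135 145 141 127 100  77  70  71]
223 [ 70  70  73  95 128 144 153 148 133 103  78  70  71]
```

Emit:
move_arm([
  [[0.001,-0.002,0,0,1],[0.0021,-0.0039,0,0,1],[0.0021,-0.0039,0,0,1],[0.0021,-0.0039,0,0,1],[0.0021,-0.0039,0,0,1],[0.0021,-0.0039,0,0,1]],
])

```text
clock: 13.8
position: [0.4908, -0.0922, 0.1233]
ee_rot: [0.001, 0.983, 0.186, 0.0]
contact_force: [5.1, -3.9, 2.6]
width: 0.015
gripper_force: 30.5
```

Emit:
move_arm([
  [[0,0,0,0,-1],[0,0,0,0,-1],[0,0,0,0,-1],[0,0,0,0,-1],[0,0,0,0,-1],[0,0,0,0,-1],[0,0,0,0,-1],[0,0,0,0,-1],[0,0,0,0,-1],[0,0,0,0,-1]],
])

```text
clock: 14.8
position: [0.4903, -0.0912, 0.1233]
ee_rot: [0.0, 0.983, 0.185, 0.0]
contact_force: [0.2, 0.2, -0.0]
width: 0.0856
gripper_force: 0.0
```

Emit:
move_arm([
  [[0,0,-0.02,0,-1],[0,0,-0.06,0,-1],[0,0,-0.1,0,-1],[0,0,-0.13,0,-1],[-0.05,0,-0.16,0,-1],[-0.1,0.05,-0.16,0,-1],[-0.15,0.1,-0.16,0,-1],[-0.15,0.15,-0.16,0,-1],[-0.15,0.2,-0.16,0,-1],[-0.15,0.25,-0.16,0,-1],[-0.15,0.3,-0.16,0,-1],[-0.15,0.3,-0.16,0,-1]],
])

```text
clock: 16.0
position: [0.4674, -0.3635, 0.2502]
ee_rot: [0.001, 0.983, 0.184, 0.0]
contact_force: [0.1, 0.9, 0.6]
width: 0.0852
gripper_force: 0.0
```

Run:
```python
from h import *
s=manip.get_state();print(s["clock"],s["position"],s["contact_force"],s["width"]); look(7)
g=cv2.cvtColor(cv2.imread("pics/scene7.png"),cv2.COLOR_BGR2GRAY)
print("cols 282..297")
for r in range(213,229): print(r,g[r,282:298])
T=cv2.imread("pics/top7.png");S=cv2.imread("pics/scene7.png")
f=lambda a:cv2.resize(a,(390,390),interpolation=cv2.INTER_CUBIC)
o=np.hstack([f(T[190:225,253:288]),f(S[205:240,272:307])]);p=np.hstack([cv2.resize(T[210:255,305:365],(390,210)),cv2.resize(S[175:220,215:275],(390,210))])
cv2.imwrite("pics/fin.png",np.clip(np.vstack([o,p])*1.3,0,255).astype(np.uint8))
```

```text
16.0 [ 0.4674 -0.3635  0.2502] [0.1459 0.9148 0.6007] 0.08523974755014946
cols 264..279
200 [ 53  38  39  88 145 147 145 137 132 109  58  48  60  93  94  94]
201 [ 52  38  54 107 138 142 137 135 138 118  68  51  61  95  96  96]
202 [ 52  36  36  76 124 133 135 132 121  86  55  51  60  95  96  96]
203 [ 52  40  31  31  59 107 131 121  85  54  52  48  53  95  96  95]
204 [53 53 43 22 23 51 91 72 33 26 28 32 58 95 95 95]
205 [53 58 45 34 32 33 41 38 35 35 47 67 94 96 96 95]
206 [64 95 98 95 86 87 99 97 91 81 95 96 93 86 96 96]
207 [ 80  97  98  98  93  97 120 110  97  85  95  95  90  77  94  95]
208 [ 83  96  96  94  96 110 130 126 107  81  92  94  89  77  94  95]
209 [ 58  84  94  94 102 119 123 125 124 102  94  93  88  77  93  94]
210 [ 48  59  82  90 104 112 117 126 142 125  96  92  88  79  93  94]
211 [ 53  51  62  91 106 113 117 126 146 121  91  91  93  92  94  94]
212 [ 52  51  60  96 108 113 117 125 144 114  93  92  94  92  92  92]
213 [ 51  49  57  93 106 111 115 123 140 122  96  94  95  96  96  98]
214 [ 60  54  53  83 101 106 112 118 132 123 109 115 121 128 132 138]
cols 282..
[... 407 characters left out ...]
 91  91  93  92]
219 [93 92 91 91 90 88 89 93 96 93 88 87 88 90 95 96]
220 [ 95  90  89  88  86  85  88  98 105 100  87  78  77  80  86  88]
221 [ 86  83  80  79  78  83  97 117 129 124 105  83  71  71  75  75]
222 [ 74  73  72  71  76  93 117 135 144 142 126 100  78  71  71  72]
223 [ 70  71  70  70  73  96 127 145 153 148 133 102  77  71  72  71]
224 [ 76  76  77  74  71  87 123 144 151 146 128  97  73  70  71  71]
225 [ 95  96  95  87  76  82 115 138 144 142 129  95  69  66  72  72]
226 [108 109 106  93  78  82 113 133 139 141 132  97  65  65  70  72]
227 [111 111 107  90  75  79 108 129 135 138 130  97  64  66  72  73]
228 [110 110 104  85  72  76  98 117 122 121 117  90  66  74  78  82]
```

View pics/fin.png

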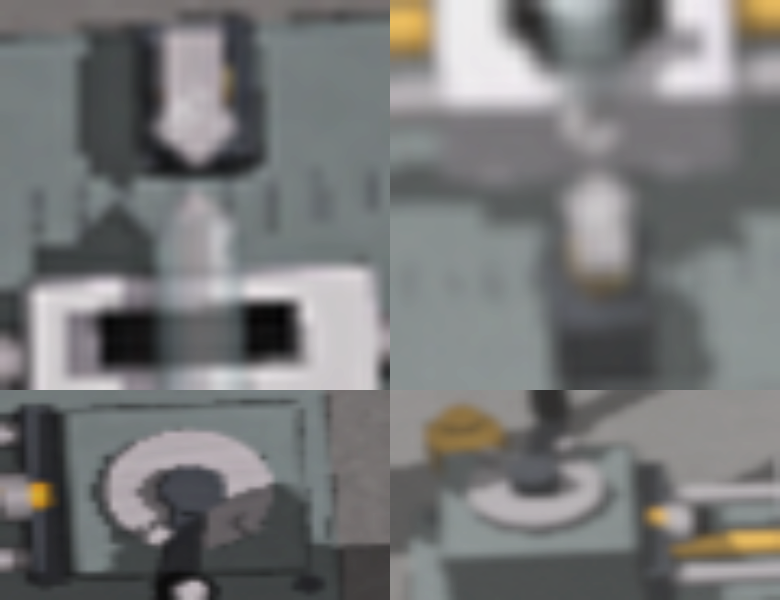

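Upper left: the index tip at (197,165) and pointer tip at (195,195) agree within about 0.7 mm. Upper right: tips at (598,175) and (602,150) also agree within about 1 mm. In the lower left the crank arm rests against the clockwise-side horn at (157,535). The arm is clear, so I'm handing in.

```bash
python3 -c "
from rig import manip
print(manip.sign_off())"
```

```text
the job is handed in; nothing more can be done
None
```

I handed the job in at about 16 s of robot time; the judge's result wasn't shown. I pressed the buffer with an estimated 30 N, then brought the pointer to within about 1 mm of the index with a last clockwise turn. I then released the handle, and the last pictures show the crank arm still against the clockwise horn.

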